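Shut the round bead hopper's gate onto its spring catch

TASK

The bead feeder with the round hopper is about to be refilled: push its slide gate fully home, away from you along its rails, until the spring catch beside it clicks out behind the gate's pin. Leave the gate of the feeder with the square hopper open just as it is.

Things in the scene. Friction and masses are not known exactly. Their poses are not given: they have to be found in the camera images.
- round_push (a point): ROUND-hopper feeder's gate: centre of the robot-facing face of its black push block (44 mm wide, 12 thick, from 35 mm below to 27 above this point, which is 85 mm above the table and moves with the gate). Axes: x level along the rails, the closing direction (away from the robot, turned up to 17 degrees), y left across the block, z up. Open space in front; rails are 51 mm high. Feeder is fixed.
- round_gate (a joint): How far that gate is open, in m: 0 = fully shut on its end stop, 0.06 = wide open; it shuts along the push point's +x. About 4 N friction, stays where left; over the last 25 mm the catch adds up to about 5 N, until it snaps out at about 2 mm. The hopper (about 92 mm across, rim 136 mm above the table) begins 80 mm beyond the push face's final place.
- round_catch (a joint): How far that feeder's spring catch is pressed back, in m: 0 = sprung out (at the start, and once clicked), 0.011 = most. A steel bolt with a sloped nose in a dark housing, right of the gate, up to 70 mm above the table; the pin at the push block's right foot presses it back about 7 mm in passing. It works by itself. Its nose comes no nearer than 2 mm to the block's side, below 64 mm height.
- square_push (a point): The same point on the SQUARE-hopper feeder, a twin apart from its square hopper (92 mm); it stands 0.18 to 0.6 m to one side of the other, left or right. Its gate is open too and must stay as it is.

How it is judged:
By the outcome, as a careful person would: the job done as asked, in the order asked, and still so for the second after the job is handed in, with the robot touching nothing.
It also fails if it takes over 29 s, if anything falls off the work surface, if the arm or the gripper's body presses on something with over 40 N, if the wrist force passes 120 N, or if a joint passes its speed limit or range.

ROBOT

A 6-joint arm with a two-finger parallel gripper is mounted at the origin on a cart in front of the work surface, level with it; the furniture and walls round the work are solid. World frame = base frame: x ahead of the robot, y to its left, z up, the work surface at z = 0. Lengths are in mm, angles in rad, forces in N, time in s.
With the tool pointing down it reaches from about 275 to 1000 mm from the base axis. Payload 8.4 kg.
Tool frame: the origin (TCP) lies at the very end of the fingers, on their centre line; the grasp point (between the pads) lies 19 mm behind it (r.pinch_z is the distance from the TCP to the grasp point, in mm); z points along the fingers, y is the direction in which the jaws open and shut (so a half turn about z gives the same grasp; the last joint's range is limited). The gripper opens to 85 mm and grips with 20 to 120 N. Pads are 22 mm wide; open, the fingers measure 114 mm over their backs; the gripper's body (76 mm by 85 mm) begins 54 mm behind the grasp point. The pads swing forward as they close: fully open they stand 13 mm farther back than shut.
Start: joints at [1.156, 0.353, 1.633, -0, 1.155, -0.002], TCP at [250.734, 572.504, 231.281] pointing down, gripper open.
Joint ranges: [-2.63, 2.63], [-0.92, 2.1], [0.06, 2.66], [-1.3, 4.44], [0, 2.69], [-3.02, 3.02]. Speed limits (rad/s): [2.22, 2.22, 2.79, 3.14, 3.14, 3.14].

INTERFACE

Orientations are given as [roll, pitch, yaw] about the fixed x, y, z axes, in that order (R = Rz(yaw) Ry(pitch) Rx(roll)).
In Python, from rig import r, optics gives the robot as it stands.
- The arm moves only by the shell command python3 -m creep 'ROWS' [FORCE]. ROWS is JSON, a list of rows, each an object with "dp": the shift along the tool's x, y, z in mm, a list of three; "angular": the turn, a rotation vector about the tool's x, y, z in rad, a list of three; "fingers": the finger opening in mm, from 0 to 85.4. In form: [{"dp": [dx, dy, dz], "angular": [wx, wy, wz], "fingers": fingers}, ...]. A call has 1 to 5 rows; each row is the pose to reach, as a shift and turn from the pose commanded when the call began, along the tool's axes at that moment; what a row does not reach only later rows make up. A row lasts 1/12 s, in which the tool goes at most 41.7 mm and 7.16 degrees, less where a joint would pass 70% of its speed; a pose out of reach is approached as far as the arm can. A call with a gripper value outside its range is refused whole. The fingers move at their own pace and stop on an object; FORCE is the grip in N (left out, the last holds). Time passes only in rows, so rows that repeat a pose let the fingers close. It gives the time, the measured TCP pose, the force and the opening at its end, in the units of the state.
- r.sense(): the state, without advancing time (a new reading comes with each control period).
- optics.grab_frame(name): name is "scene" or "top" or "wrist"; returns the picture (384x512x3 uint8, blue, green, red); there is no depth.
- optics.camera_params(name): a dict with "fx", "fy", "cx", "cy" (pixels), "eye" and "rotation" of the camera in the world; the wrist camera has in their place "T_tool_cam" (4x4, takes a point from camera to tool coordinates, whose origin is the TCP and whose axes are the flange's). Camera axes: x right, y up, looking along -z (the intrinsics and any distortion apply to the point x, -y, -z); pixel columns grow to the right and rows downward; lengths in mm; the calibration is good to about 2 mm. A picture is of the moment at which its call begins: read the wrist's pose just before it. camera_params takes no time and is no camera call.
- r.sign_off(): hands the job in, once; it reports no verdict.
The state is a dict: "clock": time; "qpos": joint angles; "qvel": joint speeds; "joint_efforts": joint torques, N m; "eef_pos": TCP position; "tcp_rot": TCP orientation; "contact_force": force on the tool from outside, world axes, zero at the start; "wrist_torque": the same for the moment, N m; "opening": opening from 0.0 (shut) to 1.0 (fully open).
Only numpy, scipy, OpenCV 4.12 (cv2) and the standard library are available. Lean on these libraries where they do the work, as an engineer would, in place of code of your own. Each camera call takes 0.05 s, during which the arm holds its last target.

## Working session

There is one attempt and no reset: what is moved stays moved. The work goes in short steps, Python scripts to look and compute and a shell command to move; the robot and the scene stay as the last step left them, time stands still between calls to the robot, and variables do not carry over. Pictures are saved under pics/ and viewed, and the job is handed in when it is done.

```bash
ls; mkdir -p pics; python3 - <<'E'
from rig import r, optics
import cv2
for n in ["scene","top","wrist"]:
    im=optics.grab_frame(n); cv2.imwrite(f"pics/{n}0.png",im)
    print(n,optics.camera_params(n))
s=r.sense();print(s)
E
```

```text
pics
scene {'fx': 346.4985267761411, 'fy': 346.4985267761411, 'cx': 258.12260737569534, 'cy': 188.47701349750017, 'eye': array([  41.6518169 , -447.63162724,  620.644296  ]), 'rotation': array([ 0.91104624, -0.01005349, -0.90934454])}
top {'fx': 493.25082483069656, 'fy': 493.25082483069656, 'cx': 261.35058613465844, 'cy': 191.33933861930956, 'eye': array([ 425.26723721,  -19.54746162, 1127.5789582 ]), 'rotation': array([ 0.16046559,  0.02554311, -1.58417664])}
wrist {'fx': 329.28328659762064, 'fy': 329.28328659762064, 'cx': 259.3222408673657, 'cy': 194.30172487389038, 'T_tool_cam': array([[ 8.91498829e-04,  9.56548035e-01,  2.91573425e-01,
         7.22703995e+01],
       [ 9.99999459e-01, -6.96250289e-04, -7.73395248e-04,
         3.48620929e-01],
       [-5.36781624e-04,  2.91573956e-01, -9.56548138e-01,
        -1.43885163e+02],
       [ 0.00000000e+00,  0.00000000e+00,  0.00000000e+00,
         1.00000000e+00]])}
{'clock': 0.15, 'qpos': array([ 1.15560773e+00,  3.53490351e-01,  1.63396974e+00,  7.80753090e-06,
        1.15520061e+00, -2.40285736e-03]), 'qvel': array([ 0.00036391, -0.00081614, -0.00341812,  0.00033818, -0.00100028,
        0.00010911]), 'joint_efforts': array([-3.66740051e-04, -6.05638933e+01, -3.42337739e+01, -2.13229669e-05,
        6.14063683e-03,  2.09211140e-05]), 'eef_pos': array([250.57745512, 572.16747701, 230.73057872]), 'tcp_rot': array([-3.14052463e+00, -9.70588014e-06,  2.72880376e+00]), 'contact_force': array([-0.94752938, -0.07090683, -0.68920503]), 'wrist_torque': array([-0.0138057 ,  0.03586676,  0.01340578]), 'opening': 0.9989338388246061}
```

View pics/scene0.png

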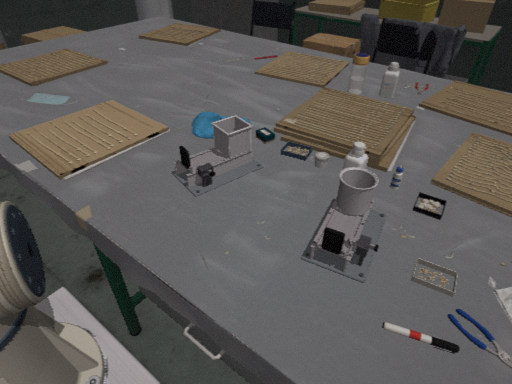

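View pics/top0.png

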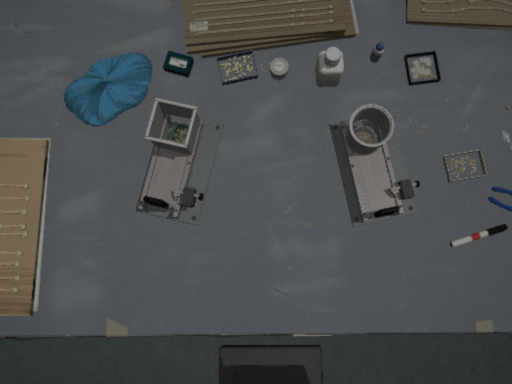

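View pics/wrist0.png

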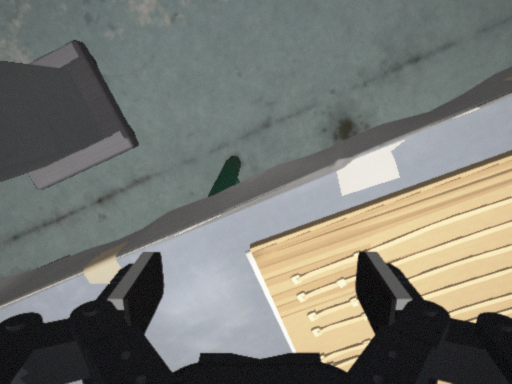

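Both views show the round hopper on the right (top ~371,128; push block ~386,212), and the square one on the left (block ~156,202).

```bash
cat > h.py <<'E'
import numpy as np, cv2
from rig import r, optics
from scipy.spatial.transform import Rotation as R
def cam(n):
    p=optics.camera_params(n); return p,np.array(p['eye']),R.from_euler('xyz',p['rotation']).as_matrix()
def onplane(n,u,v,z):
    p,e,M=cam(n); d=M@np.array([(u-p['cx'])/p['fx'],-(v-p['cy'])/p['fy'],-1]); t=(z-e[2])/d[2]; return e+t*d
def proj(n,P):
    p,e,M=cam(n); c=M.T@(np.array(P,float)-e); return p['cx']+p['fx']*c[0]/-c[2], p['cy']-p['fy']*c[1]/-c[2]
E
python3 - <<'E'
import cv2
t=cv2.imread('pics/top0.png'); s=cv2.imread('pics/scene0.png')
def c(im,x0,x1,y0,y1,k): return cv2.resize(im[y0:y1,x0:x1],None,fx=k,fy=k,interpolation=cv2.INTER_CUBIC)
cv2.imwrite('pics/tc.png',cv2.convertScaleAbs(c(t,320,430,95,230,4.4),alpha=2))
cv2.imwrite('pics/sc.png',cv2.convertScaleAbs(c(s,290,400,160,280,5),alpha=2))
E
```

```text
(no output)
```

View pics/tc.png

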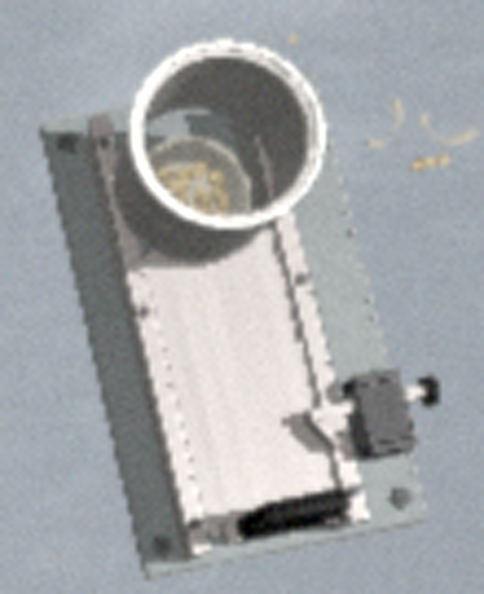

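View pics/sc.png

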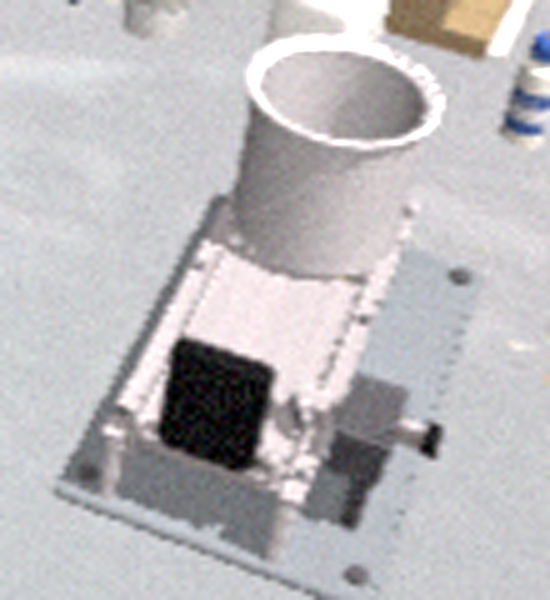

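```bash
python3 - <<'E'
from h import *
T=lambda x,y:(320+x/4.4,95+y/4.4)
S=lambda x,y:(290+x/5,160+y/5)
def pr(l,a): print(l,np.round(a,1))
for z,a,b in [(4,(40,130),(148,578)),(51,(90,125),(190,555)),(4,(345,190),(428,515)),(51,(285,220),(368,520))]:
    A=onplane('top',*T(*a),z);B=onplane('top',*T(*b),z);d=A-B;pr('edge',(*A[:2],*B[:2],np.degrees(np.arctan2(d[1],d[0]))))
# hopper rim
pr('hopper ctr top',onplane('top',*T(229,133),136)); pr('hopper ctr scene',onplane('scene',*S(345,92),136))
# black mask
for n in ['top','scene']:
    im=cv2.imread(f'pics/{n}0.png').max(2)
    x0,x1,y0,y1=(370,405,200,220) if n=='top' else (318,348,222,258)
    m=(im[y0:y1,x0:x1]<30).astype(np.uint8)
    k,l,st,c=cv2.connectedComponentsWithStats(m); i=1+np.argmax(st[1:,4]); cs,_=cv2.findContours((l==i).astype(np.uint8),0,2)
    q=cv2.approxPolyDP(max(cs,key=cv2.contourArea),1.2,True)[:,0]+[x0,y0]; print(n,st[i],q.tolist())
    for u,v in q: print(u,v,[np.round(onplane(n,u,v,z)[:2],0) for z in (112,50)])
E
```

```text
edge [ 763.9 -154.7  523.3 -201.8   11.1]
edge [ 751.8 -174.7  530.3 -215.4   10.4]
edge [ 727.5 -314.7  553.6 -347.3   10.6]
edge [ 699.8 -271.2  546.3 -303.9   12. ]
hopper ctr top [ 720.7 -227.4  136. ]
hopper ctr scene [ 718.7 -231.4  136. ]
top [  4   7  24  10 137] [[397, 207], [380, 210], [374, 213], [374, 215], [380, 216], [391, 214], [397, 211]]
397 207 [array([ 552., -275.]), array([ 560., -291.])]
380 210 [array([ 547., -240.]), array([ 554., -253.])]
374 213 [array([ 541., -227.]), array([ 548., -240.])]
374 215 [array([ 537., -227.]), array([ 543., -240.])]
380 216 [array([ 534., -239.]), array([ 541., -253.])]
391 214 [array([ 538., -262.]), array([ 545., -277.])]
397 211 [array([ 544., -275.]), array([ 551., -290.])]
scene [  4   6  22  26 415] [[326, 228], [322, 247], [335, 253], [339, 253], [343, 234]]
326 228 [array([ 544., -243.]), array([ 606., -218.])]
322 247 [array([ 492., -263.]), array([ 547., -240.])]
335 253 [array([ 494., -290.]), array([ 550., -271.])]
339 253 [array([ 499., -297.]), array([ 555., -278.])]
343 234 [array([ 551., -279.]), array([ 613., -258.])]
```

```bash
cat >> h.py <<'E'
def rel(x,y,z,yaw):
    s=r.sense(); M=R.from_euler('xyz',s['tcp_rot']); G=R.from_euler('xyz',[np.pi,0,yaw])
    print('t',round(s['clock'],2),'pos',np.round(s['eef_pos'],1),'rot',np.round(s['tcp_rot'],3),'F',np.round(s['contact_force'],1),'op',round(s['opening'],2),'q',np.round(s['qpos'],2))
    print('dp',np.round(M.inv().apply(np.array([x,y,z])-s['eef_pos']),1),'ang',np.round((M.inv()*G).as_rotvec(),3))
E
python3 -c "
from h import *
rel(481,-272,230,0.19)"
```

```text
t 0.15 pos [250.6 572.2 230.7] rot [-3.141 -0.     2.729] F [-0.9 -0.1 -0.7] op 1.0 q [ 1.16  0.35  1.63  0.    1.16 -0.  ]
dp [-549.7 -680.8    1.5] ang [-0.000e+00  1.000e-03  2.539e+00]
```

```bash
python3 -m creep '[{"dp":[-550,-681,1],"angular":[0,0,2.54],"fingers":0},{"dp":[-550,-681,1],"angular":[0,0,2.54],"fingers":0},{"dp":[-550,-681,1],"angular":[0,0,2.54],"fingers":0},{"dp":[-550,-681,1],"angular":[0,0,2.54],"fingers":0},{"dp":[-550,-681,1],"angular":[0,0,2.54],"fingers":0}]' 40; python3 -c "
from h import *
rel(481,-272,230,0.19)"
```

```text
clock: 0.57
eef_pos: [305.5, 369.6, 230.8]
tcp_rot: [-3.141, 0.0, 2.098]
contact_force: [0.3, 0.2, 0.5]
opening: 0.299
t 0.57 pos [305.5 369.6 230.8] rot [-3.141  0.     2.098] F [0.3 0.2 0.5] op 0.3 q [ 0.88  0.13  1.94 -0.    1.08  0.35]
dp [-642.8 -171.3    1. ] ang [0.    0.    1.908]
```

```bash
python3 -m creep '[{"dp":[-643,-171,1],"angular":[0,0,1.9],"fingers":0},{"dp":[-643,-171,1],"angular":[0,0,1.9],"fingers":0},{"dp":[-643,-171,1],"angular":[0,0,1.9],"fingers":0},{"dp":[-643,-171,1],"angular":[0,0,1.9],"fingers":0},{"dp":[-643,-171,1],"angular":[0,0,1.9],"fingers":0}]'; python3 -c "
from h import *
rel(481,-272,230,0.19)"
```

```text
clock: 0.98
eef_pos: [361.7, 169.0, 230.8]
tcp_rot: [3.141, -0.0, 1.473]
contact_force: [1.4, 0.7, 0.0]
opening: 0.001
t 0.98 pos [361.7 169.  230.8] rot [ 3.141 -0.     1.473] F [1.4 0.7 0. ] op 0.0 q [ 0.43 -0.01  2.08 -0.    1.07  0.53]
dp [-427.3  161.8    0.8] ang [ 0.    -0.     1.283]
```

```bash
python3 -m creep '[{"dp":[-427,162,0],"angular":[0,0,1.28],"fingers":0},{"dp":[-427,162,0],"angular":[0,0,1.28],"fingers":0},{"dp":[-427,162,0],"angular":[0,0,1.28],"fingers":0},{"dp":[-427,162,0],"angular":[0,0,1.28],"fingers":0},{"dp":[-427,162,0],"angular":[0,0,1.28],"fingers":0}]'; python3 -c "
from h import *
rel(481,-272,230,0.19)"
```

```text
clock: 1.4
eef_pos: [417.4, -32.0, 230.9]
tcp_rot: [3.141, -0.0, 0.847]
contact_force: [0.8, 0.0, 0.7]
opening: 0.001
t 1.4 pos [417.4 -32.  230.9] rot [ 3.141 -0.     0.847] F [0.8 0.  0.7] op 0.0 q [-0.08  0.02  2.05  0.    1.07  0.64]
dp [-137.8  206.5    0.9] ang [ 0.    -0.     0.657]
```

```bash
python3 -m creep '[{"dp":[-138,206,0],"angular":[0,0,0.657],"fingers":0},{"dp":[-138,206,0],"angular":[0,0,0.657],"fingers":0},{"dp":[-138,206,0],"angular":[0,0,0.657],"fingers":0},{"dp":[-138,206,0],"angular":[0,0,0.657],"fingers":0},{"dp":[-138,206,0],"angular":[0,0,0.657],"fingers":0}]'; python3 -c "
from h import *
rel(481,-272,230,0.19)"
```

```text
clock: 1.82
eef_pos: [471.7, -233.2, 230.6]
tcp_rot: [-3.141, -0.0, 0.222]
contact_force: [0.5, -0.0, -0.2]
opening: -0.002
t 1.82 pos [ 471.7 -233.2  230.6] rot [-3.141 -0.     0.222] F [ 0.5 -0.  -0.2] op -0.0 q [-0.46  0.2   1.84  0.    1.1   0.89]
dp [ 0.6 39.9  0.6] ang [-0.    -0.     0.032]
```

```bash
python3 -m creep '[{"dp":[0,38,0],"angular":[0,0,0.03],"fingers":0},{"dp":[0,38,0],"angular":[0,0,0.03],"fingers":0},{"dp":[0,38,0],"angular":[0,0,0.03],"fingers":0}]'; python3 -c "
from h import *
rel(481,-272,78,0.19)
im=optics.grab_frame('wrist'); cv2.imwrite('pics/w1.png',im)"
```

```text
clock: 2.07
eef_pos: [480.2, -269.6, 230.1]
tcp_rot: [-3.141, 0.001, 0.196]
contact_force: [0.6, 1.0, -0.5]
opening: -0.002
t 2.07 pos [ 480.2 -269.6  230.1] rot [-3.141e+00  1.000e-03  1.960e-01] F [ 0.6  1.  -0.5] op -0.0 q [-0.51  0.24  1.79 -0.    1.11  0.86]
dp [  0.4   2.6 152.1] ang [-0.001  0.001  0.006]
```

View pics/w1.png

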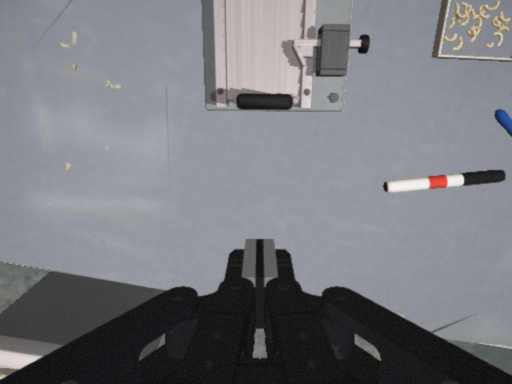

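```bash
cat >> h.py <<'E'
def won(u,v,z):
    p=optics.camera_params('wrist'); s=r.sense(); M=R.from_euler('xyz',s['tcp_rot']).as_matrix(); T=np.array(p['T_tool_cam'])
    o=M@T[:3,3]+s['eef_pos']; d=M@T[:3,:3]@np.array([(u-p['cx'])/p['fx'],-(v-p['cy'])/p['fy'],-1]); return o+d*(z-o[2])/d[2]
E
python3 - <<'E'
from h import *
im=cv2.imread('pics/w1.png')
m=(im[85:115,225:300].max(2)<30).astype(np.uint8)
cs,_=cv2.findContours(m,0,2);c=max(cs,key=cv2.contourArea);q=cv2.approxPolyDP(c,1.5,True)[:,0]+[225,85];print(q.tolist())
for u,v in q: print(u,v,np.round(won(u,v,112)[:2]),np.round(won(u,v,50)[:2]))
g=cv2.convertScaleAbs(cv2.resize(im[0:120,190:390],None,fx=4,fy=4,interpolation=2),alpha=1.6);cv2.imwrite('pics/w1c.png',g)
E
```

```text
[[238, 106], [244, 108], [251, 108], [252, 106], [272, 107], [244, 106], [239, 103]]
238 106 [ 543. -240.] [ 540. -236.]
244 108 [ 542. -244.] [ 539. -242.]
251 108 [ 543. -250.] [ 541. -249.]
252 106 [ 545. -250.] [ 543. -249.]
272 107 [ 547. -265.] [ 545. -268.]
244 106 [ 544. -244.] [ 541. -242.]
239 103 [ 545. -240.] [ 543. -236.]
```

View pics/w1c.png

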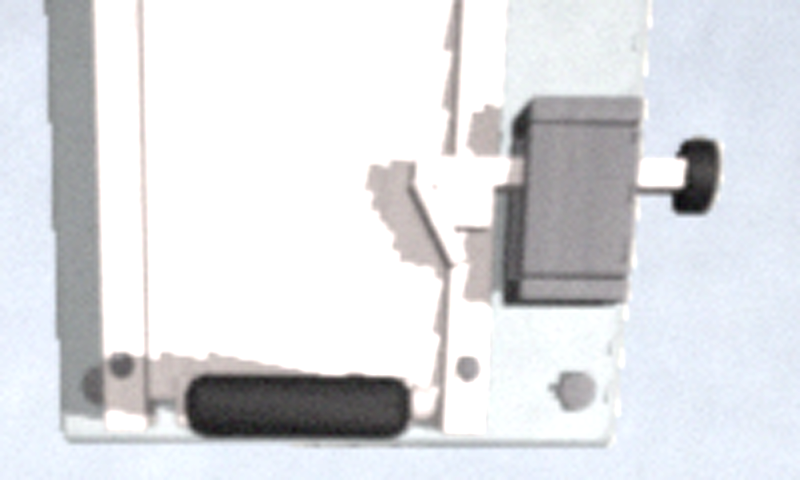

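```bash
python3 - <<'E'
from h import *
for u,v in [(236.8,108.5),(292.5,108.5),(264.6,109)]: print(np.round(won(u,v,112)[:2],1))
for a,b,z in [((213.8,0),(216.2,106),51),((304.5,0),(300.3,106),51),((353,0),(342,110),4)]:
    d=won(*a,z)-won(*b,z);print(np.degrees(np.arctan2(d[1],d[0])))
print(won(216.2,106,51),won(312.5,106,51))
rel(481,-272,78,0.19)
E
```

```text
[ 540.7 -238.9]
[ 549.2 -281. ]
[ 544.6 -260. ]
10.534236448748876
11.099231399648291
9.65132023032107
[ 535.91410308 -215.83578492   51.        ] [ 553.91549888 -305.2999863    51.        ]
t 2.12 pos [ 479.8 -268.2  230.1] rot [-3.14e+00  1.00e-03  1.98e-01] F [ 0.   0.2 -0.5] op 0.0 q [-0.51  0.24  1.8   0.    1.11  0.86]
dp [  0.5   4.2 152.1] ang [-0.001  0.001  0.008]
```

```bash
python3 -m creep '[{"dp":[0,4,152],"angular":[0,0,0.008],"fingers":0},{"dp":[0,4,152],"angular":[0,0,0.008],"fingers":0},{"dp":[0,4,152],"angular":[0,0,0.008],"fingers":0},{"dp":[0,4,152],"angular":[0,0,0.008],"fingers":0},{"dp":[0,4,152],"angular":[0,0,0.008],"fingers":0}]'; python3 -c "
from h import *
rel(544.6,-260,78,0.19)
im=optics.grab_frame('wrist'); cv2.imwrite('pics/w2.png',im)"
```

```text
clock: 2.53
eef_pos: [477.4, -268.4, 73.8]
tcp_rot: [-3.135, 0.007, 0.193]
contact_force: [-0.1, 0.7, -0.2]
opening: 0.003
t 2.53 pos [ 477.4 -268.4   73.8] rot [-3.135  0.007  0.193] F [-0.1  0.7 -0.2] op 0.0 q [-0.51  0.44  1.91  0.    0.79  0.86]
dp [67.6  4.6 -4.7] ang [-0.006  0.007  0.003]
```

View pics/w2.png

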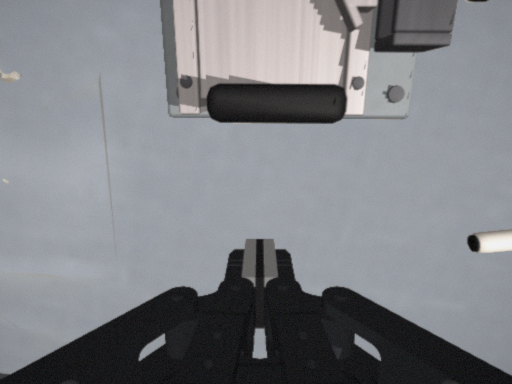

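```bash
python3 -m creep '[{"dp":[20,5,-4],"angular":[0,0,0],"fingers":0},{"dp":[40,5,-4],"angular":[0,0,0],"fingers":0},{"dp":[46,5,-4],"angular":[0,0,0],"fingers":0},{"dp":[46,5,-4],"angular":[0,0,0],"fingers":0}]'; python3 -c "
from h import *
rel(544.6,-260,78,0.19)
im=optics.grab_frame('wrist'); cv2.imwrite('pics/w3.png',im)"
```

```text
clock: 2.92
eef_pos: [529.8, -267.8, 85.3]
tcp_rot: [3.139, -0.003, 0.193]
contact_force: [-0.4, -0.1, 0.1]
opening: -0.001
t 2.92 pos [ 529.8 -267.8   85.3] rot [ 3.139e+00 -3.000e-03  1.930e-01] F [-0.4 -0.1  0.1] op -0.0 q [-0.47  0.48  1.82  0.    0.84  0.91]
dp [16.  -4.8  7.3] ang [ 0.002 -0.003  0.003]
```

View pics/w3.png

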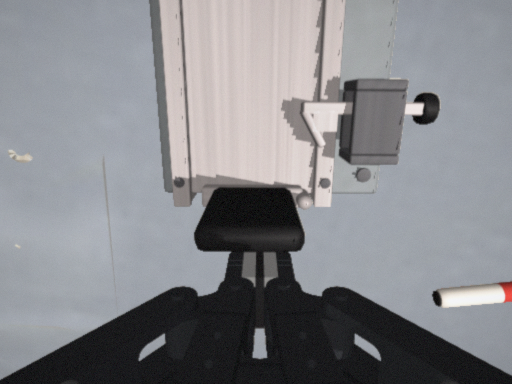

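```bash
python3 -m creep '[{"dp":[0,-4,5],"angular":[0,0,0],"fingers":0},{"dp":[3,-4,5],"angular":[0,0,0],"fingers":0},{"dp":[8,-4,5],"angular":[0,0,0],"fingers":0},{"dp":[14,-4,5],"angular":[0,0,0],"fingers":0},{"dp":[20,-4,5],"angular":[0,0,0],"fingers":0}]'; python3 -c "
from h import *
rel(597,-250,78,0.19)"
```

```text
clock: 3.38
eef_pos: [545.2, -259.8, 77.5]
tcp_rot: [-3.14, 0.002, 0.19]
contact_force: [-4.9, 2.0, 2.5]
opening: -0.001
t 3.38 pos [ 545.2 -259.8   77.5] rot [-3.14e+00  2.00e-03  1.90e-01] F [-4.9  2.   2.5] op -0.0 q [-0.45  0.5   1.79 -0.    0.85  0.93]
dp [52.7  0.2 -0.7] ang [-0.002  0.002  0.   ]
```

```bash
python3 -m creep '[{"dp":[6,0,0],"angular":[0,0,0],"fingers":0},{"dp":[12,0,0],"angular":[0,0,0],"fingers":0},{"dp":[18,0,0],"angular":[0,0,0],"fingers":0},{"dp":[23,0,0],"angular":[0,0,0],"fingers":0},{"dp":[26,0,0],"angular":[0,0,0],"fingers":0}]'; python3 -c "
from h import *
rel(597,-250,78,0.19)
im=optics.grab_frame('wrist'); cv2.imwrite('pics/w4.png',im)"
```

```text
clock: 3.8
eef_pos: [569.7, -255.1, 77.4]
tcp_rot: [-3.14, 0.005, 0.191]
contact_force: [-13.5, -1.2, 8.8]
opening: 0.001
t 3.8 pos [ 569.7 -255.1   77.4] rot [-3.14   0.005  0.191] F [-13.5  -1.2   8.8] op 0.0 q [-0.42  0.53  1.74 -0.    0.87  0.96]
dp [27.8  0.2 -0.8] ang [-0.002  0.005  0.001]
```

View pics/w4.png

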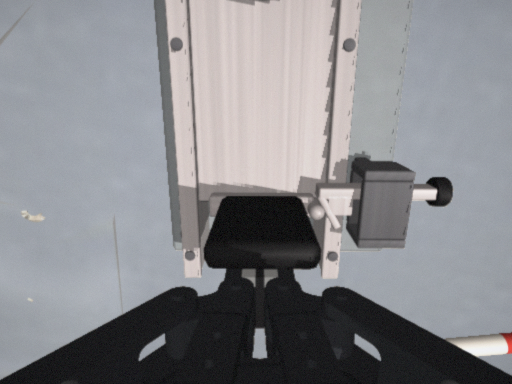

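The pin (318,211) is starting to ride the catch's sloped nose, and the gate moves well. I'll continue slowly.

```bash
python3 -m creep '[{"dp":[3,0,0],"angular":[0,0,0],"fingers":0},{"dp":[6,0,0],"angular":[0,0,0],"fingers":0},{"dp":[9,0,0],"angular":[0,0,0],"fingers":0},{"dp":[12,0,0],"angular":[0,0,0],"fingers":0},{"dp":[12,0,0],"angular":[0,0,0],"fingers":0}]'; python3 -c "
from h import *
rel(597,-250,78,0.19)
im=optics.grab_frame('wrist'); cv2.imwrite('pics/w5.png',im[130:300,150:470])"
```

```text
clock: 4.27
eef_pos: [583.6, -253.1, 77.7]
tcp_rot: [-3.141, 0.001, 0.191]
contact_force: [-1.4, -0.6, -1.3]
opening: -0.002
t 4.27 pos [ 583.6 -253.1   77.7] rot [-3.141e+00  1.000e-03  1.910e-01] F [-1.4 -0.6 -1.3] op -0.0 q [-0.41  0.54  1.72 -0.    0.88  0.97]
dp [13.7 -0.5 -0.3] ang [-0.     0.001  0.001]
```

View pics/w5.png

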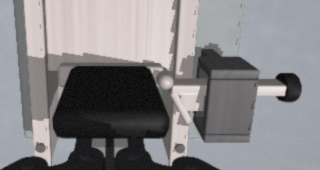

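```bash
python3 -m creep '[{"dp":[2,0,0],"angular":[0,0,0],"fingers":0},{"dp":[4,0,0],"angular":[0,0,0],"fingers":0},{"dp":[6,0,0],"angular":[0,0,0],"fingers":0},{"dp":[6,0,0],"angular":[0,0,0],"fingers":0}]'; python3 -c "
from h import *
rel(597,-250,78,0.19)
im=optics.grab_frame('wrist'); cv2.imwrite('pics/w6.png',cv2.resize(im[130:300,150:470],None,fx=2,fy=2))"
```

```text
clock: 4.65
eef_pos: [588.8, -252.2, 77.6]
tcp_rot: [-3.141, 0.002, 0.191]
contact_force: [-5.6, -2.2, 3.9]
opening: -0.002
t 4.65 pos [ 588.8 -252.2   77.6] rot [-3.141e+00  2.000e-03  1.910e-01] F [-5.6 -2.2  3.9] op -0.0 q [-0.41  0.55  1.71 -0.    0.89  0.97]
dp [ 8.5 -0.6 -0.4] ang [-0.     0.002  0.001]
```

View pics/w6.png

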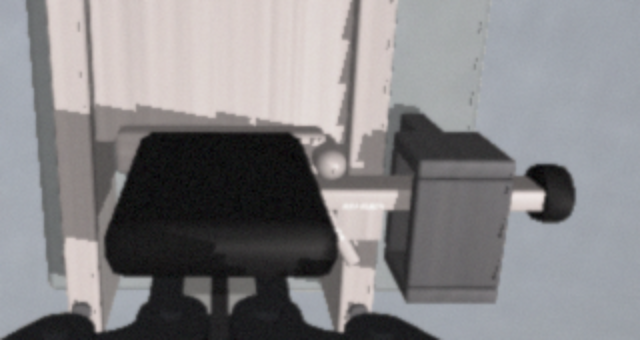

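The pin now appears beyond the bolt, and the knob has moved back in toward the housing. I'll press on gently to feel the end stop.

```bash
python3 -m creep '[{"dp":[1,0,0],"angular":[0,0,0],"fingers":0},{"dp":[2,0,0],"angular":[0,0,0],"fingers":0},{"dp":[2,0,0],"angular":[0,0,0],"fingers":0}]'; python3 -m creep '[{"dp":[1,0,0],"angular":[0,0,0],"fingers":0},{"dp":[2,0,0],"angular":[0,0,0],"fingers":0},{"dp":[2,0,0],"angular":[0,0,0],"fingers":0}]'
```

```text
clock: 4.95
eef_pos: [588.8, -252.1, 77.6]
tcp_rot: [-3.141, 0.005, 0.191]
contact_force: [-13.3, -4.5, 8.7]
opening: 0.003
clock: 5.2
eef_pos: [588.9, -252.1, 77.7]
tcp_rot: [-3.14, 0.009, 0.191]
contact_force: [-22.6, -6.3, 14.6]
opening: -0.004
```

It's on the end stop: no motion and the force is rising. I'll back off and verify.

```bash
python3 -m creep '[{"dp":[-6,0,0],"angular":[0,0,0],"fingers":0},{"dp":[-25,0,0],"angular":[0,0,0],"fingers":0},{"dp":[-55,0,0],"angular":[0,0,0],"fingers":0},{"dp":[-55,0,-40],"angular":[0,0,0],"fingers":0},{"dp":[-55,0,-80],"angular":[0,0,0],"fingers":0}]'; python3 -m creep '[{"dp":[-20,0,-40],"angular":[0,0,0],"fingers":0},{"dp":[-40,0,-60],"angular":[0,0,0],"fingers":0},{"dp":[-40,0,-60],"angular":[0,0,0],"fingers":0},{"dp":[-40,0,-60],"angular":[0,0,0],"fingers":0}]'; python3 - <<'E'
from h import *
im=optics.grab_frame('wrist'); cv2.imwrite('pics/w7.png',im)
a=optics.grab_frame('top'); b=optics.grab_frame('scene')
c=lambda im,x0,y0:cv2.convertScaleAbs(cv2.resize(im[y0:y0+130,x0:x0+130],None,fx=3,fy=3,interpolation=2),alpha=1.8)
cv2.imwrite('pics/ts7.png',np.hstack([c(a,310,95),c(b,290,160)]))
b0=cv2.imread('pics/top0.png');cv2.imwrite('pics/sq7.png',np.hstack([c(b0,120,95),c(a,120,95)]))
rel(0,0,0,0)
E
```

```text
clock: 5.62
eef_pos: [536.6, -261.0, 156.3]
tcp_rot: [-3.138, 0.004, 0.19]
contact_force: [1.2, -1.2, 0.8]
opening: -0.002
clock: 5.95
eef_pos: [500.9, -270.0, 219.6]
tcp_rot: [3.139, -0.004, 0.19]
contact_force: [0.6, -0.0, -0.3]
opening: 0.003
t 6.1 pos [ 500.3 -268.9  216.6] rot [-3.141e+00  1.000e-03  1.910e-01] F [ 0.5  0.3 -0.3] op 0.0 q [-0.5   0.28  1.77  0.    1.09  0.88]
dp [-440.  -358.8  217.2] ang [-0.001  0.001  0.191]
```

View pics/w7.png

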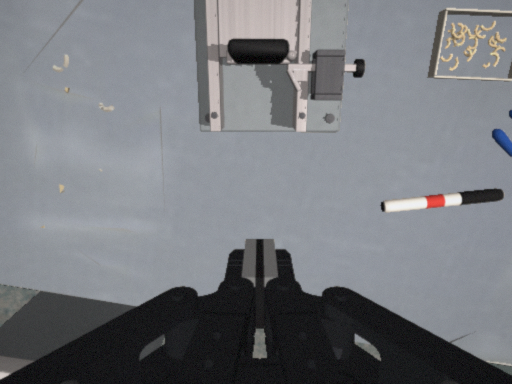

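View pics/ts7.png

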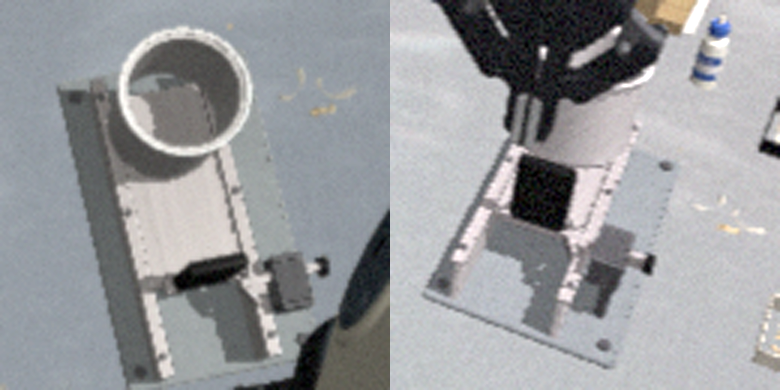

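View pics/sq7.png

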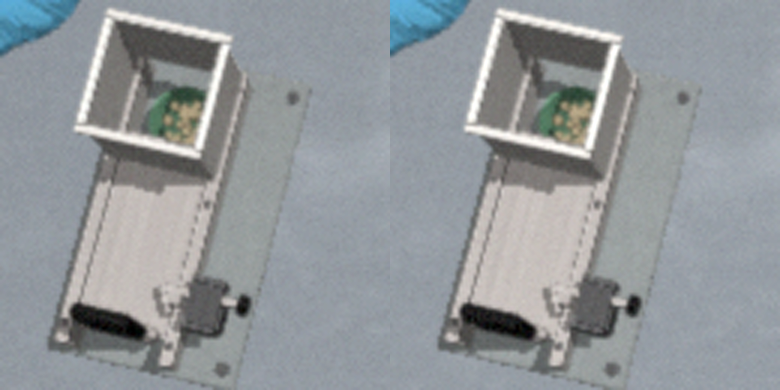

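```bash
python3 - <<'E'
import cv2,numpy as np
a=cv2.imread('pics/w1.png')[0:115,220:380];b=cv2.imread('pics/w7.png')[30:145,215:375]
cv2.imwrite('pics/cmp.png',np.vstack([cv2.resize(i,None,fx=2.6*1.8,fy=2.6,interpolation=2)if 0 else cv2.resize(i,None,fx=2.5,fy=2.5,interpolation=2) for i in (a,b)]))
c=cv2.imread('pics/w7.png')[30:110,270:380];cv2.imwrite('pics/c7.png',cv2.convertScaleAbs(cv2.resize(c,None,fx=7,fy=7,interpolation=2),alpha=1.3))
E
```

```text
(no output)
```

View pics/cmp.png

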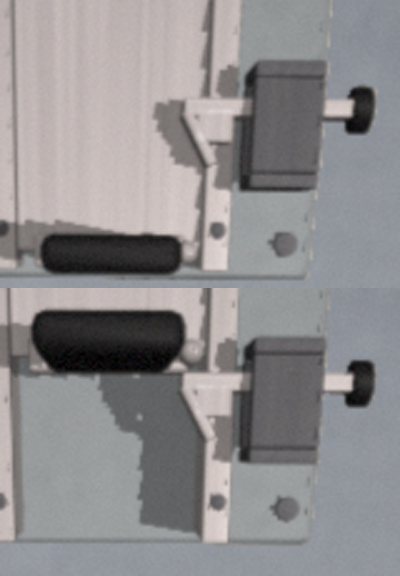

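View pics/c7.png

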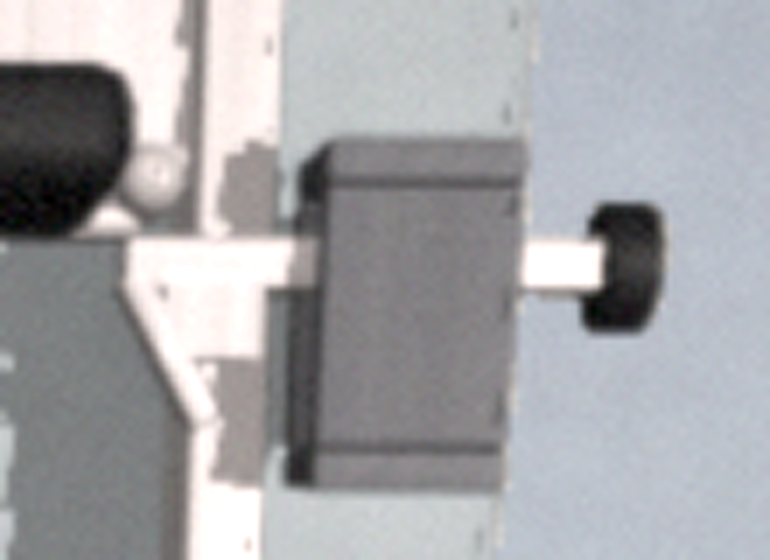

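The pin sits beyond the bolt's far face. The nose is out to the same position as at the start, and the knob spacing is unchanged. Handing in.

```bash
python3 -c "
from h import *
print(r.sign_off())"
```

```text
the job is handed in; nothing more can be done
None
```

I pushed the round-hopper feeder's gate fully home with closed fingers, backed the arm clear and handed the job in at about 6.1 s, well under the 29 s limit.

- **End stop:** the gate stopped moving while the force rose from about 7 N to 28 N, so it was on its end stop.
- **Catch:** the last wrist picture shows the gate's pin beyond the catch. The nose is sprung out as far as at the start, and the knob gap is the same.
- **Square-hopper feeder:** its gate and catch look the same in the before and after top views, and the arm never touched it.
- **Clearance:** the robot was clear of everything at hand-in, with a wrist force of about 0.7 N.

No check failed. My first estimates of the push point from the fixed cameras were up to about 10 mm apart. I settled it with a wrist camera view before pushing.

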